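# Push a carton home down its stock lane without brushing the rails

### The arm

A 7-joint arm with a two-finger parallel gripper is mounted at the origin on the work surface. World frame = base frame: x ahead of the robot, y to its left, z up, the work surface at z = 0. Lengths are in m, angles in rad, forces in N, time in s.
With the tool pointing down it reaches from about 0.4 to 0.85 m from the base axis. Payload 4.5 kg.
Tool frame: the origin (TCP) lies midway between the tips of the shut fingers; the grasp point (between the pads) lies 19 mm behind it; z points along the fingers, y is the line along which they close (so a half turn about z gives the same grasp; the last joint's range is limited). The gripper opens to 88 mm and grips with 3 to 60 N. Pads are 18 mm wide; open, the fingers measure 123 mm over their backs; the gripper's body (75 mm by 187 mm) begins 45 mm behind the grasp point.
Start: joints at [1.229, 0.689, -0.195, 1.565, 0.157, 0.902, -0.215], TCP at [0.229, -0.581, 0.239] pointing down, gripper open.
Joint ranges: [-3.01, 3.01], [-0.46, 2.08], [-1.47, 1.51], [0.13, 2.56], [-1, 4.14], [0.04, 2.09], [-2.66, 2.66]. Speed limits (rad/s): [2.57, 2.57, 3.14, 3.14, 3.14, 3.14, 3.14].

### API

Orientations are given as a unit quaternion [x, y, z, w].
In Python, from plant import r, eyes, finish_job gives the robot as it stands. The module is installed in compiled form; this text tells all that it offers.
- The arm moves only by the tool move_arm, never from a script. Its argument "motion" is a list of rows, each a list of 7 numbers: the shift along the tool's x, y, z in mm, then the turn, a rotation vector about the tool's x, y, z in degrees, then the closure, from 0 (fully open) to 1 (shut). A call has 1 to 5 rows; each row is the pose to reach, as a shift and turn from the pose commanded when the call began, along the tool's axes at that moment; what a row does not reach only later rows make up. A row lasts 1/8 s, in which the tool goes at most 62.5 mm and 10.7 degrees, less where a joint would pass 70% of its speed; a pose out of reach is approached as far as the arm can. A call with a gripper value outside its range is refused whole. The fingers move at their own pace and stop on an object; "newtons" is the grip in N (left out, the last holds). Time passes only in rows, so rows that repeat a pose let the fingers close. It gives the time, the measured TCP pose, the force, the opening and the grip force at its end, in the units of the state.
- r.get_state(): the state, without advancing time (a new reading comes with each control period).
- eyes.snapshot(name): name is "side" or "top" or "wrist"; returns a dict with "frame" (400x640x3 uint8, red, green, blue), "z_map" (400x640 float32, m along the optical axis (not along the pixel's ray), 0 where there is no reading), "intrinsics" (3x3 intrinsics, pixels), "world_to_cam" (4x4, takes a point from world to camera coordinates). Camera axes: x right, y down, z forward; pixel columns grow to the right and rows downward; lengths in m; the calibration is good to about 2 mm. A picture is of the moment at which its call begins.
- finish_job(): hands the job in; it is judged then, once.
The state is a dict: "clock": time; "q": joint angles; "qd": joint speeds; "joint_torque": joint torques, N m; "tool_pos": TCP position; "eef_rot": TCP orientation; "contact_force": force on the tool from outside, world axes, zero at the start; "moment": the same for the moment, N m; "opening": opening from 0.0 (shut) to 1.0 (fully open); "finger_force": force on a finger pad.
Only numpy, scipy, OpenCV 4.12 (cv2) and the standard library are available. Lean on these libraries where they do the work, as an engineer would, in place of code of your own. Each camera call takes 0.05 s, during which the arm holds its last target. There are 200 camera calls.

### The job

On the stock tray, push the loose carton that stands outside the lanes straight down the empty lane, at an easy pace with the fingers, until it sits fully home against the back stop, then take the fingers away. Neither the carton nor the robot may touch either of that lane's two guide rails, and the carton is only pushed along the tray: never picked up or tipped. Leave the carton already in the other lane and everything else on the bench where it is.

Things in the scene. Friction and masses are not known exactly. Their poses are not given: they have to be found in the camera images.
- tray: Flat grey fixed tray, board 400 x 250 x 6 mm. x is the pushing direction (to the robot's left, turned up to 30 degrees either way), z up. Origin on the bench under the empty lane's centre line; board spans x -200..200, y -68..182 mm. Negative x half: bare apron. Positive half: empty lane on y 0, stocked lane on y +114, rails x 0..190; back stop 30 mm high, face at x 190
- carton: The carton to push: closed cardboard box 100 mm long (its x), 80 mm wide (its y), 60 mm high, about 0.3 to 0.65 kg, slides on the board with friction. Stands on the apron before the empty lane, up to 14 mm off the lane's centre line and turned up to about 10 degrees. Origin at the centre of its underside
- lane_mouth (a point): Middle of the empty lane's open mouth, on the board's top (6 mm above the bench), between the starts of its two rails; axes as the tray. The clear width between the rails is 104 mm, so a centred carton has 12 mm each side
- lane_home (a point): Where the centre of the carton's underside comes when it is home against the back stop: on the lane's centre line, 140 mm beyond the mouth, axes as the tray
- rail_left: The empty lane's guide rail on its +y side (between the two lanes): aluminium bar 190 x 10 x 14 mm. Origin at the centre of its underside, on the board. Its top is 20 mm above the bench. Not to be touched
- rail_right: The empty lane's guide rail on its -y side: same bar. Not to be touched
- stock: Carton of the same kind standing in the other lane (100 x 80 x 60 mm), to be left alone. Origin at the centre of its underside
- tin: Steel can, 50 mm across, 60 mm high, standing on the apron before the stocked lane, 110 to 140 mm from the empty lane's centre line, to be left alone. Origin under its centre
- wheel: Black grinding wheel lying flat, 100 mm across, 24 mm high, bystander
- jar: Clear jar with steel cap, 60 mm across, 85 mm high, bystander
- hammer: Hammer lying on the bench at the robot's right, bystander
- hat: White hard hat, 260 mm across, 136 mm high, at the robot's left, bystander
- driver: Screwdriver lying on the bench, bystander
There are look-alikes about, which are no part of the job. What is shaped like the carton but green, orange or turquoise is not meant.

How it is judged:
On the way:
1. the fingers push the carton while it is inside the lane, well past the mouth (x of carton in the frame of lane_mouth above 0.03 m and x of carton in the frame of lane_home below -0.015 m and contact force between the fingers and carton above 0.2 N).
At the end, for the whole second after the job is handed in: The carton stands flat in the empty lane, its leading face within 6 mm of the back stop, within 12 mm of the lane's centre line and 0.12 rad of its direction, at rest (x of carton in the frame of lane_home between -0.006 and 0.004 m and y of carton in the frame of lane_home between -0.012 and 0.012 m and z of carton in the frame of lane_home between -0.004 and 0.004 m and angle between the x axis of carton and the x axis of lane_home, either way round below 0.12 rad and angle between carton's own z axis and vertical below 0.05 rad and linear speed of carton below 0.01 m/s); the robot touches nothing.
It fails at once if a guide rail of the empty lane is touched, by the carton, the robot or anything else (contact force between any of rail_left, rail_right and anything else above 0.3 N).
It fails at once if the carton is lifted off the tray by more than 10 mm or tipped by more than 0.15 rad (z of carton in the frame of lane_home above 0.01 m or angle between carton's own z axis and vertical above 0.15 rad).
It fails at once if the carton is flicked along (faster than 0.4 m/s) (linear speed of carton above 0.4 m/s).
It fails at once if a bystander is moved by more than 15 mm (distance of any of stock, tin, wheel, jar, hammer, hat, driver from where it was at the start of the episode above 0.015 m).
It also fails if it takes over 54 s, if anything falls off the work surface, if the arm or the gripper's body presses on something with over 40 N, if the wrist force passes 120 N, or if a joint passes its speed limit or range.

## Working session

There is one attempt and no reset: what is moved stays moved. The work goes in short steps, Python scripts to look and compute and a tool call to move; the robot and the scene stay as the last step left them, time stands still between calls to the robot, and variables do not carry over. Pictures are saved under pics/ and viewed, at most 10 in all, crops included, and the job is handed in when it is done.

Besides the shell and the picture viewer there is one more tool, called after "Emit:" in YAML: its name, and indented under it one key for each argument. move_arm: Moves the arm, as the interface text tells. Its arguments: {"type":"object","properties":{"motion":{"type":"array","items":{"type":"array","items":{"type":"number"}}},"newtons":{"type":"number"}},"required":["motion"]}

```bash
mkdir -p pics
python3 - <<'E'
from plant import r,eyes
import cv2,numpy as np
for n in ("top","side"):
    s=eyes.snapshot(n); cv2.imwrite(f"pics/{n}0.png",s["frame"][:,:,::-1]); np.savez(f"{n}0.npz",**s)
    print(n,s["intrinsics"].round(1).tolist(),np.linalg.inv(s["world_to_cam"]).round(3).tolist())
st=r.get_state(); print(st["clock"],st["tool_pos"],st["eef_rot"])
E
```

```text
top [[451.6, 0.0, 318.4], [0.0, 451.6, 196.5], [0.0, 0.0, 1.0]] [[0.014, -0.992, 0.122, 0.399], [-1.0, -0.013, 0.007, 0.042], [-0.005, -0.123, -0.992, 1.52], [0.0, 0.0, 0.0, 1.0]]
side [[436.5, 0.0, 320.9], [0.0, 436.5, 201.0], [0.0, 0.0, 1.0]] [[-0.982, -0.113, 0.153, 0.343], [-0.19, 0.513, -0.837, 1.283], [0.016, -0.851, -0.525, 0.81], [0.0, 0.0, 0.0, 1.0]]
0.1 [ 0.22913714 -0.58089018  0.23802667] [ 9.82397644e-01  1.86800009e-01 -1.99242204e-04 -7.65664981e-04]
```

View pics/top0.png

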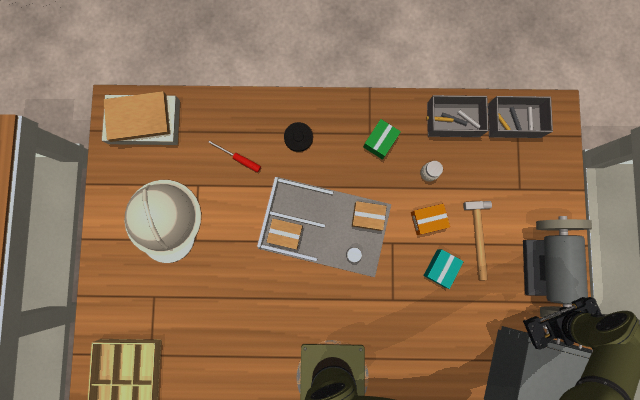

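```bash
cat > h.py <<'E'
import numpy as np,cv2
def cloud(s):
    z=s["z_map"];K=s["intrinsics"];v,u=np.mgrid[:400,:640]
    P=np.stack([(u-K[0,2])/K[0,0]*z,(v-K[1,2])/K[1,1]*z,z,np.ones_like(z)],-1)
    return (P@np.linalg.inv(s["world_to_cam"]).T)[...,:3]
def rect(P,tag):
    (c,wh,a)=cv2.minAreaRect((P[:,:2]*1000).astype(np.float32)); print(tag,len(P),np.round(c,1),np.round(wh,1),round(a,1),'z',np.median(P[:,2]).round(4))
    return cv2.boxPoints((c,wh,a))
E
python3 - <<'E'
from h import *
s=np.load("top0.npz");W=cloud(s);Z=W[...,2]
def box(u0,u1,v0,v1,lo,hi):
    m=np.zeros(Z.shape,bool);m[v0:v1,u0:u1]=1
    return W[m&(Z>lo)&(Z<hi)]
print(np.unique((Z[170:280,255:395]*1000).round()//3*3,return_counts=True))
rect(box(345,392,195,238,.05,.08),'carton');rect(box(260,310,210,255,.05,.08),'stock');rect(box(340,368,240,268,.05,.08),'tin')
rect(box(408,455,200,240,.05,.08),'orange');
print(rect(box(255,395,170,280,.003,.012),'board').round())
rect(box(285,345,170,205,.014,.026),'railR'); rect(box(275,335,205,232,.014,.026),'railL')
rect(box(255,282,175,252,.028,.042),'stop')
im=s["frame"][150:300,230:470,::-1];cv2.imwrite("pics/c.png",cv2.resize(im,(768,480),interpolation=cv2.INTER_CUBIC))
E
```

```text
(array([ -12.,   -9.,   -6.,   -3.,   -0.,    3.,    6.,    9.,   12.,
         15.,   18.,   21.,   24.,   27.,   30.,   33.,   36.,   39.,
         42.,   45.,   48.,   51.,   54.,   57.,   60.,   63.,   66.,
         69.,   72.,   75., 1518.]), array([  13,  161,  763, 2036, 2885, 3011, 2367, 1136,  339,  163,  193,
        181,   62,   28,   43,   75,   87,   35,   11,    8,    9,    9,
         13,   34,  197,  492,  621,  301,   64,    9,   54]))
carton 780 [ 520.  -113.5] [100.5  80.8] 82.1 z 0.066
stock 779 [457.4 160.4] [100.1  79.8] 77.6 z 0.066
tin 182 [393.2 -64.6] [48.  45.2] 0.2 z 0.0657
orange 772 [ 512.2 -315.4] [ 79.8 101.4] 14.8 z 0.0601
board 6094 [494.3  30.3] [366.3 472.9] 0.8 z 0.0061
[[ 308.  264.]
 [ 315. -209.]
 [ 681. -203.]
 [ 674.  269.]]
railR 154 [614.5  76.3] [ 82.1 167.2] 11.3 z 0.0194
railL 159 [523.2 102.6] [182.7  65.7] 74.8 z 0.0201
stop 231 [530.2 220.2] [ 11.  235.8] 77.4 z 0.0354
```

View pics/c.png

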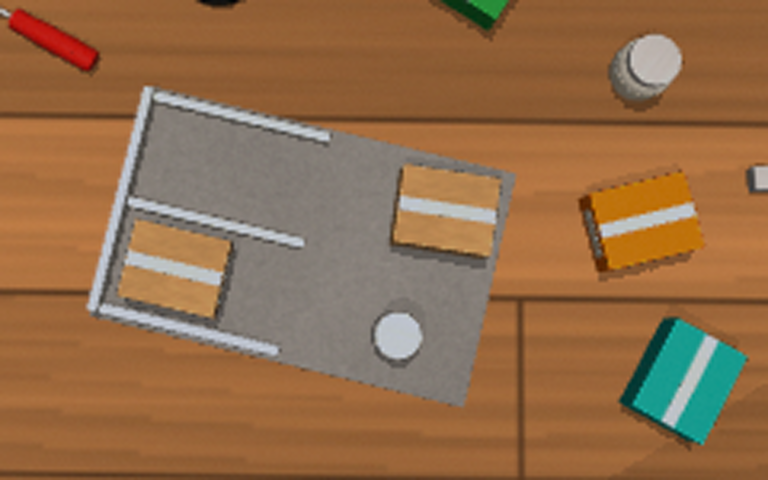

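```bash
cat >> h.py <<'E'
def ray(s,u,v,z):
    M=np.linalg.inv(s["world_to_cam"]);K=s["intrinsics"]
    d=np.stack([(u-K[0,2])/K[0,0],(v-K[1,2])/K[1,1],np.ones_like(u*1.)],-1)@M[:3,:3].T
    o=M[:3,3]; return (o+d*((z-o[2])/d[...,2])[...,None])[...,:2]*1000
def hue_rect(s,poly,z,cond,tag):
    m=np.zeros((400,640),np.uint8);cv2.fillPoly(m,[np.int32(poly)],1)
    v,u=np.nonzero((m>0)&cond); P=ray(s,u,v,z); c,wh,a=cv2.minAreaRect(P.astype(np.float32))
    mu=P.mean(0);w,V=np.linalg.eigh(np.cov(P.T));d=V[:,1]*np.sign(V[1,1])
    print(tag,len(P),'rect',np.round(c,1),np.round(wh,1),round(a,1),'mean',mu.round(1),'dir',np.degrees(np.arctan2(d[1],d[0])).round(2),'std',np.sqrt(w).round(1)); return mu,d
E
python3 - <<'E'
from h import *
s=dict(np.load("top0.npz"));f=s["frame"].astype(int)
g=lambda x:[(230+a/3.2,150+b/3.2) for a,b in x]
br=(f.min(2)>150)
hue_rect(s,g([(158,85),(340,130),(335,150),(156,108)]),.02,br,'railR')
hue_rect(s,g([(132,190),(310,232),(306,255),(130,212)]),.02,br,'railL')
hue_rect(s,g([(140,80),(158,90),(104,318),(84,310)]),.036,br,'stop')
brown=(f[...,0]-f[...,2]>40)&(f[...,0]>170)|(f.min(2)>150)
hue_rect(s,g([(395,158),(506,170),(496,264),(386,248)]),.066,brown,'carton')
print(f[216,369],f[205,369],f[237,365],f[192,332],f[190,320],f[200,300])
E
```

```text
railR 154 rect [619.   97.2] [186.8   9.2] 77.1 mean [619.1  97.3] dir 77.2 std [ 2.7 54.8]
railL 155 rect [507.7 121.9] [185.1   9.2] 77.1 mean [507.6 121.4] dir 77.19 std [ 2.7 53.7]
stop 227 rect [529.4 216. ] [ 19.9 236.2] 77.6 mean [527.6 220.1] dir 167.46 std [ 4.  70.7]
carton 723 rect [ 515.9 -117.3] [106.2  84.8] 81.8 mean [ 519.8 -113.5] dir 80.84 std [22.5 28.2]
[189 195 191] [182 133  81] [130 122 117] [185 189 195] [190 194 199] [128 120 116]
```

```bash
cat >> h.py <<'E'
from scipy.spatial.transform import Rotation as R
def to(x,y,z,ang):
    from plant import r
    st=r.get_state();q=R.from_quat(st["eef_rot"]);p=np.array(st["tool_pos"])*1000
    T=R.from_euler('z',ang,degrees=True)*R.from_euler('x',180,degrees=True)
    print('shift',q.inv().apply(np.array([x,y,z])-p).round(1),'turn',np.degrees((q.inv()*T).as_rotvec()).round(1))
def where():
    from plant import r
    st=r.get_state();p=np.array(st["tool_pos"])*1000;ax=R.from_quat(st["eef_rot"]).as_matrix()
    a=np.radians(77.2);e=np.array([np.cos(a),np.sin(a)]);n=np.array([-e[1],e[0]])
    print('t',st["clock"],'p',p.round(1),'heading',np.degrees(np.arctan2(ax[1,0],ax[0,0])).round(2),'lane x,y',(p[:2]@e-136.5).round(1),(p[:2]@n+525.1).round(1),'F',np.round(st["contact_force"],1),'q',np.round(st["q"],2),'open',st["opening"])
E
python3 -c "
from h import *
where();to(508,-192,238,81.5)"
```

```text
t 0.1 p [ 229.1 -580.9  238. ] heading 21.53 lane x,y -652.2 173.0 F [0.5 0.2 1. ] q [ 1.23  0.69 -0.19  1.57  0.16  0.9  -0.22] open 1.001048660188516
shift [ 4.021e+02 -2.594e+02  4.000e-01] turn [ -0.1  -0.  -60. ]
```

Emit:
move_arm:
  motion:
    - [50,-32,0,0,0,-8,0.45]
    - [100,-65,0,0,0,-16,0.45]
    - [150,-97,0,0,0,-25,0.45]
    - [200,-130,0,0,0,-33,0.45]
    - [250,-162,0,0,0,-41,0.45]

```text
clock: 0.72
tool_pos: [0.4032, -0.3372, 0.2386]
eef_rot: [0.854, 0.521, -0.0, -0.0]
contact_force: [0.5, -0.5, 0.6]
opening: 0.549
finger_force: 0.0
```

```bash
python3 -c "
from h import *
where();to(508,-192,238,81.5)"
```

```text
t 0.725 p [ 403.2 -337.2  238.6] heading 62.79 lane x,y -376.0 57.2 F [ 0.5 -0.5  0.6] q [ 0.85  0.58 -0.38  1.86  0.3   0.76 -0.17] open 0.5489364416324986
shift [177.1  26.8   0.6] turn [ -0.   -0.  -18.7]
```

Emit:
move_arm:
  motion:
    - [45,7,0,0,0,-5,0.45]
    - [90,14,0,0,0,-10,0.45]
    - [135,20,20,0,0,-15,0.45]
    - [177,27,60,0,0,-18.7,0.45]
    - [177,27,100,0,0,-18.7,0.45]

```text
clock: 1.35
tool_pos: [0.511, -0.19, 0.1379]
eef_rot: [0.757, 0.654, 0.002, 0.0]
contact_force: [-0.2, -2.0, 0.1]
opening: 0.551
finger_force: 0.0
```

Run:
```python
from h import *
from plant import eyes
where();to(508,-192,30,81.5)
s=eyes.snapshot("wrist");cv2.imwrite("pics/w.png",s["frame"][:,:,::-1]);np.savez("w.npz",**s)
print(np.linalg.inv(s["world_to_cam"]).round(3))
```

```text
t 1.35 p [ 511.  -190.   137.9] heading 81.62 lane x,y -208.6 -15.3 F [-0.2 -2.   0.1] q [ 0.49  0.75 -0.37  1.9   0.46  0.58 -0.32] open 0.5505249524269303
shift [ -2.7  -3.  107.9] turn [ 0.2 -0.2  0.1]
[[ 0.989 -0.14  -0.038  0.522]
 [-0.145 -0.948 -0.284 -0.116]
 [ 0.004  0.287 -0.958  0.284]
 [ 0.     0.     0.     1.   ]]
```

View pics/w.png

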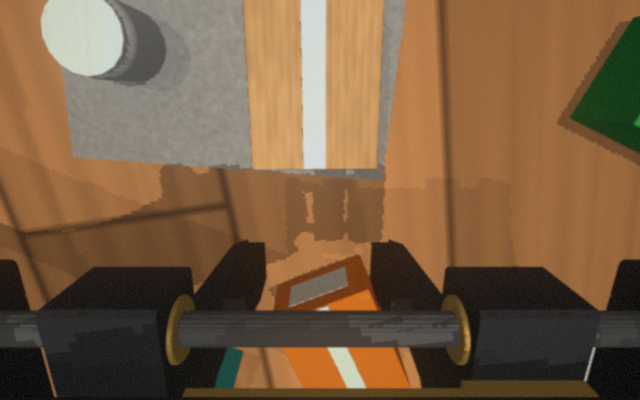

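The wrist view shows the carton's rear top edge from (250,168) to (378,168), with the fingers behind it and the tin at upper left (85,35). I'll refine the carton pose from this.

```bash
cat >> h.py <<'E'
def carton_w(s,v0,v1,vs):
    # side edges + tape from rows (z=.066) -> rear mid & heading, lane frame
    f=s["frame"].astype(int); L=[];Rr=[];T=[]
    brown=(f[...,0]-f[...,2]>45)
    for v in range(v0,v1,4):
        w=np.nonzero((f[v].min(1)>165)&(np.arange(640)>200)&(np.arange(640)<440))[0]
        if len(w)>8: T.append((w.mean(),v))
    T=np.array(T);P=ray(s,T[:,0],T[:,1],.066)
    d=np.polyfit(P[:,1],P[:,0],1);h=np.degrees(np.arctan2(1,d[0]))
    a=np.radians(77.2);e=np.array([np.cos(a),np.sin(a)]);n=np.array([-e[1],e[0]])
    Q=ray(s,np.array([vs[0]*1.]),np.array([vs[1]*1.]),.066)[0]
    c=Q+50*np.array([np.cos(np.radians(h)),np.sin(np.radians(h))])
    print('heading',h.round(2),'rel',(h-77.2).round(2),'rear',Q.round(1),'centre',c.round(1),'lane',(c@e-136.5).round(1),(c@n+525.1).round(1))
E
python3 - <<'E'
from h import *
s=dict(np.load("w.npz"));carton_w(s,4,164,(314,168.5))
P=ray(s,np.array([250.,378,246,383]),np.array([168.,168.5,5,5]),.066);print(P.round(1),np.linalg.norm(P[0]-P[1]))
E
```

```text
heading 81.97 rel 4.77 rear [ 513.9 -161.5] centre [ 520.9 -112. ] lane -130.3 -7.6
[[ 473.6 -155.3]
 [ 554.3 -167.5]
 [ 490.   -63.6]
 [ 566.   -74.7]] 81.58366594628237
```

Emit:
move_arm:
  motion:
    - [0,-1,30,0,0,0,0.45]
    - [0,-1,60,0,0,0,0.45]
    - [0,-1,90,0,0,0,0.45]
    - [0,-1,107,0,0,0,0.45]
    - [0,-1,108,0.2,-0.2,0,0.45]

```text
clock: 2.02
tool_pos: [0.5065, -0.1945, 0.0302]
eef_rot: [0.759, 0.651, -0.003, -0.001]
contact_force: [0.2, 0.2, 0.7]
opening: 0.551
finger_force: 0.0
```

```bash
python3 -c "
from h import *
where();to(513.9-.141*9,-162-.99*9,30,81.9)"
```

```text
t 2.025 p [ 506.5 -194.5   30.2] heading 81.2 lane x,y -214.0 -11.9 F [0.2 0.2 0.7] q [ 0.41  0.92 -0.22  1.94  0.57  0.35 -0.42] open 0.550833474821165
shift [24.3  2.5  0.1] turn [-0.3  0.2 -0.7]
```

Emit:
move_arm:
  motion:
    - [10,1,0,0,0,-0.7,0.45]
    - [19,2,0,0,0,-0.7,0.45]
    - [27,2.5,0,0,0,-0.7,0.45]
    - [38,2.5,0,0,0,-0.7,0.45]
    - [49,2.5,0,0,0,-0.7,0.45]

```text
clock: 2.65
tool_pos: [0.5172, -0.1461, 0.0308]
eef_rot: [0.755, 0.655, -0.003, 0.0]
contact_force: [-0.8, -3.1, 2.7]
opening: 0.549
finger_force: 1.9
```

Run:
```python
from h import *
from plant import eyes
where()
s=eyes.snapshot("top");np.savez("t1.npz",**s);cv2.imwrite("pics/t1.png",cv2.resize(s["frame"][150:300,230:470,::-1],(768,480),interpolation=cv2.INTER_CUBIC))
```

```text
t 2.65 p [ 517.2 -146.1   30.8] heading 81.9 lane x,y -164.4 -11.6 F [-0.8 -3.1  2.7] q [ 0.31  0.92 -0.21  1.96  0.55  0.32 -0.48] open 0.5493018619951707
```

View pics/t1.png

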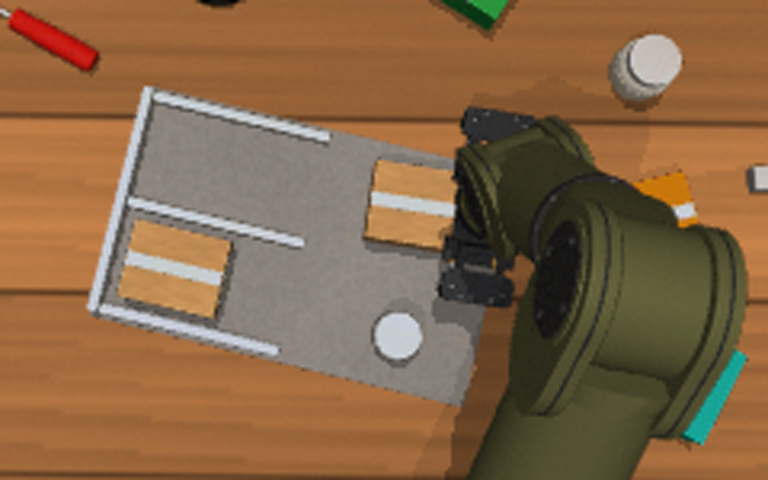

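The top view shows the carton moving, its front edge from (376,160) to (364,238) in the crop, clear of tin and rails. Next I'll measure its pose through the tape, in both views.

```bash
cat >> h.py <<'E'
a0=np.radians(77.2);E_=np.array([np.cos(a0),np.sin(a0)]);N_=np.array([-E_[1],E_[0]])
def lane(P): return np.stack([P@E_-136.5,P@N_+525.1],-1)
def tape(s,tag,x0,x1,ymax=28):
    """bright tape pixels on carton top: line in the lane frame"""
    f=s["frame"].astype(int);v,u=np.mgrid[:400,:640];L=lane(ray(s,u,v,.066))
    m=(f.min(2)>150)&(f.max(2)-f.min(2)<45)&(L[...,0]>x0)&(L[...,0]<x1)&(abs(L[...,1]+5)<ymax)
    n,lab,stt,_=cv2.connectedComponentsWithStats(m.astype(np.uint8));k=1+stt[1:,4].argmax()
    Q=L[lab==k];w,V=np.linalg.eigh(np.cov(Q.T));d=V[:,1]*np.sign(V[0,1])
    print(tag,'n',len(Q),'rel heading',np.degrees(np.arctan2(d[1],d[0])).round(2),'mean',Q.mean(0).round(1),'x range',np.percentile(Q[:,0],[1,99]).round(1),'std',np.sqrt(w).round(1))
E
python3 - <<'E'
from h import *
from plant import eyes
tape(dict(np.load("top0.npz")),'top0',-190,-70);tape(dict(np.load("w.npz")),'w0',-190,-70)
tape(dict(np.load("t1.npz")),'top1',-150,-30)
s=eyes.snapshot("wrist");np.savez("w1.npz",**s);tape(s,'w1',-160,-30);cv2.imwrite("pics/w1.png",s["frame"][:,:,::-1])
E
```

```text
top0 n 127 rel heading 4.56 mean [-132.4   -7.3] x range [-179.8  -84.9] std [ 3.9 28.3]
w0 n 4029 rel heading 4.81 mean [-129.1   -7.7] x range [-178.9  -85.1] std [ 4.1 27.7]
top1 n 110 rel heading 4.87 mean [-96.4  -4.6] x range [-137.   -55.8] std [ 3.9 24.4]
w1 n 10818 rel heading 5.11 mean [-94.8  -4.9] x range [-134.7  -62. ] std [ 4.  21.4]
```

View pics/w1.png

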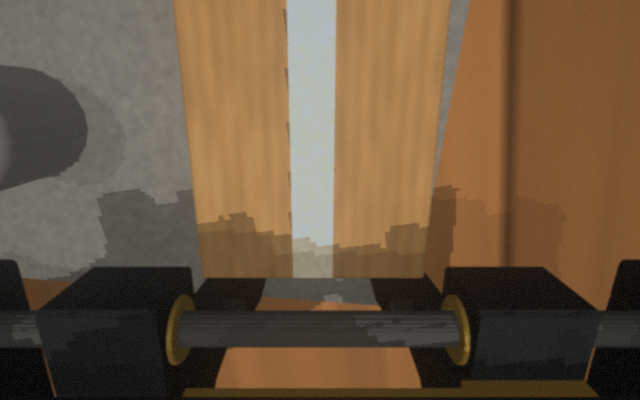

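The wrist view shows the carton squarely on both fingers (rear edge (205,277)–(425,277)), tape at 290–335. Carton centre is about (-105, -5.5) in the lane, heading +5°. I'll work out a straight-then-turn path.

```bash
cat >> h.py <<'E'
def plan(C,th,ss,s1,s2,thf=0.):
    """carton centre C (lane mm), rel heading th deg; rows for travels ss, turning from s1 to s2; rigid with tool"""
    from plant import r
    st=r.get_state();p=lane(np.array(st["tool_pos"])[:2]*1000);ax=R.from_quat(st["eef_rot"]).as_matrix()
    ht=np.degrees(np.arctan2(ax[1,0],ax[0,0]))-77.2
    rot=lambda d:np.array([[np.cos(d),-np.sin(d)],[np.sin(d),np.cos(d)]])
    k=np.radians;off=rot(-k(th))@(p-C);c=np.array(C,float);s=0
    for t in ss:
        while s<t-1e-9:
            h=np.interp(s,[s1,s2],[th,thf]);c=c+.5*np.array([np.cos(k(h)),np.sin(k(h))]);s+=.5
        h=np.interp(s,[s1,s2],[th,thf]);q=c+rot(k(h))@off;d=rot(-k(ht))@(q-p)
        print('s',t,'C',c.round(1),'th',round(h,1),'| tool x,y',d[0].round(1),(-d[1]).round(1),'turn z',round(th-h,1))
E
python3 -c "
from h import *
where();plan((-105,-5.5),4.95,[10,20,30,40,50],28,70)"
```

```text
t 2.75 p [ 517.7 -143.5   30.6] heading 82.09 lane x,y -161.7 -11.5 F [0.1 0.1 0.9] q [ 0.31  0.92 -0.21  1.96  0.55  0.32 -0.48] open 0.5482410321833305
s 10 C [-95.   -4.6] th 5.0 | tool x,y 10.0 -0.0 turn z 0.0
s 20 C [-85.1  -3.8] th 5.0 | tool x,y 20.0 -0.0 turn z 0.0
s 30 C [-75.1  -2.9] th 4.7 | tool x,y 30.0 -0.3 turn z 0.2
s 40 C [-65.1  -2.2] th 3.5 | tool x,y 40.0 -1.3 turn z 1.4
s 50 C [-55.2  -1.7] th 2.4 | tool x,y 50.0 -2.1 turn z 2.6
```

Emit:
move_arm:
  motion:
    - [10,0,0,0,0,0,0.45]
    - [20,0,0,0,0,0,0.45]
    - [30,-0.3,0,0,0,0.2,0.45]
    - [40,-1.3,0,0,0,1.4,0.45]
    - [50,-2.1,0,0,0,2.6,0.45]

```text
clock: 3.38
tool_pos: [0.5218, -0.0958, 0.0304]
eef_rot: [0.77, 0.638, -0.003, -0.0]
contact_force: [-1.3, -4.0, 2.9]
opening: 0.551
finger_force: 2.0
```

Run:
```python
from h import *
from plant import eyes
s=eyes.snapshot("wrist");np.savez("w2.npz",**s)
where();tape(s,'w',-110,20)
s=eyes.snapshot("top");tape(s,'top',-110,20);cv2.imwrite("pics/t2.png",cv2.resize(s["frame"][150:300,230:470,::-1],(768,480),interpolation=cv2.INTER_CUBIC))
```

```text
t 3.425 p [522.2 -93.4  30.4] heading 79.35 lane x,y -111.9 -4.8 F [-0.  -0.7  0.4] q [ 0.19  0.92 -0.18  1.98  0.5   0.3  -0.59] open 0.5505919757803859
w n 10981 rel heading 2.31 mean [-47.6  -1.8] x range [-88.1 -14.4] std [ 4.  21.6]
top n 104 rel heading 2.19 mean [-41.3  -0.8] x range [-79.2  -3.3] std [ 4.  22.6]
```

```bash
python3 -c "
from h import *
plan((-53,-1.7),2.25,[10,20,30,40,50],0,32)"
```

```text
s 10 C [-43.   -1.4] th 1.5 | tool x,y 10.0 -0.7 turn z 0.7
s 20 C [-33.   -1.2] th 0.8 | tool x,y 20.0 -1.2 turn z 1.4
s 30 C [-23.   -1.1] th 0.1 | tool x,y 30.0 -1.6 turn z 2.1
s 40 C [-13.   -1.1] th 0.0 | tool x,y 40.0 -1.4 turn z 2.2
s 50 C [-3.  -1.1] th 0.0 | tool x,y 50.0 -1.0 turn z 2.2
```

Emit:
move_arm:
  motion:
    - [10,-0.7,0,0,0,0.7,0.45]
    - [20,-1.2,0,0,0,1.4,0.45]
    - [30,-1.6,0,0,0,2.1,0.45]
    - [40,-1.4,0,0,0,2.2,0.45]
    - [50,-1.0,0,0,0,2.2,0.45]

```text
clock: 4.1
tool_pos: [0.5304, -0.0464, 0.0302]
eef_rot: [0.782, 0.623, -0.003, -0.0]
contact_force: [-0.8, -4.2, 1.6]
opening: 0.55
finger_force: 1.6
```

Run:
```python
from h import *
from plant import eyes
s=eyes.snapshot("wrist");np.savez("w3.npz",**s)
where();tape(s,'w',-60,75)
s=eyes.snapshot("top");np.savez("t3.npz",**s);tape(s,'top',-60,75);cv2.imwrite("pics/t3.png",cv2.resize(s["frame"][150:300,230:470,::-1],(768,480),interpolation=cv2.INTER_CUBIC))
plan((-1,-1),0,[10,20,30,40,50],0,1)
```

```text
t 4.15 p [531.1 -44.1  30.2] heading 77.26 lane x,y -61.9 -2.5 F [ 0.2 -0.8 -0.4] q [ 0.09  0.92 -0.16  1.97  0.46  0.29 -0.67] open 0.548942892752581
w n 11000 rel heading 0.19 mean [ 2.6 -1.5] x range [-38.   35.7] std [ 4.  21.5]
top n 99 rel heading 0.03 mean [ 9.9 -0.8] x range [-26.  47.] std [ 4.  21.8]
s 10 C [ 9. -1.] th 0.0 | tool x,y 10.0 0.0 turn z 0.0
s 20 C [19. -1.] th 0.0 | tool x,y 20.0 0.0 turn z 0.0
s 30 C [29. -1.] th 0.0 | tool x,y 30.0 0.0 turn z 0.0
s 40 C [39. -1.] th 0.0 | tool x,y 40.0 0.1 turn z 0.0
s 50 C [49. -1.] th 0.0 | tool x,y 50.0 0.1 turn z 0.0
```

View pics/t3.png

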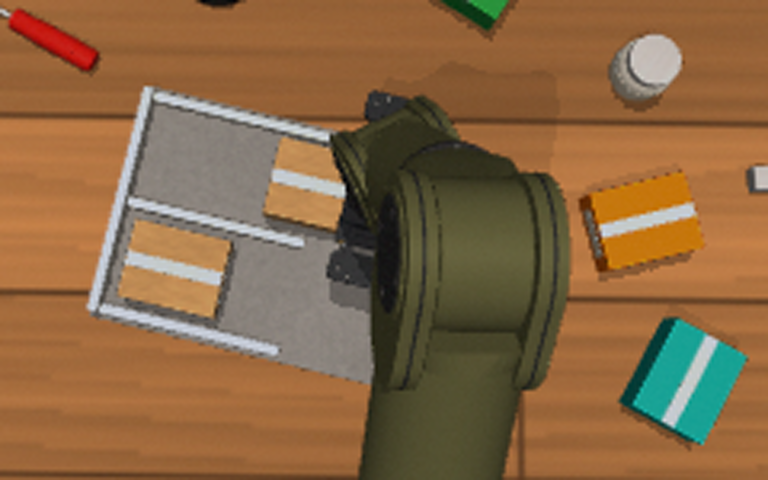

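The carton is centred in the lane mouth, front edge at about (270,185) in the crop, square to the rails. Now straight on.

Emit:
move_arm:
  motion:
    - [10,0,0,0,0,0,0.45]
    - [20,0,0,0,0,0,0.45]
    - [30,0,0,0,0,0,0.45]
    - [40,0,0,0,0,0,0.45]
    - [50,0,0,0,0,0,0.45]

```text
clock: 4.82
tool_pos: [0.5415, 0.0021, 0.0301]
eef_rot: [0.782, 0.623, -0.003, 0.0]
contact_force: [-0.5, -4.1, 3.5]
opening: 0.552
finger_force: 1.9
```

Run:
```python
from h import *
from plant import eyes
s=eyes.snapshot("wrist")
where();tape(s,'w',-10,125);s=eyes.snapshot("top");tape(s,'top',-10,125)
```

```text
t 4.875 p [542.1   4.5  30.1] heading 77.25 lane x,y -12.0 -2.6 F [-0.6 -0.9  0.3] q [ 0.    0.92 -0.16  1.94  0.42  0.31 -0.73] open 0.5518336308729846
w n 11057 rel heading 0.19 mean [52.1 -1.6] x range [11.5 85.4] std [ 4.  21.7]
top n 88 rel heading -1.11 mean [64.5 -0.7] x range [29.6 96.6] std [ 4.  19.4]
```

Emit:
move_arm:
  motion:
    - [10,-0.1,0,0,0,0,0.45]
    - [20,-0.2,0,0,0,0,0.45]
    - [30,-0.3,0,0,0,0,0.45]
    - [40,-0.4,0,0,0,0,0.45]
    - [50,-0.5,0,0,0,0,0.45]

```text
clock: 5.55
tool_pos: [0.5521, 0.051, 0.0299]
eef_rot: [0.782, 0.623, -0.003, 0.0]
contact_force: [-1.6, -3.8, 3.0]
opening: 0.551
finger_force: 2.1
```

Run:
```python
from h import *
from plant import eyes
s=eyes.snapshot("wrist")
where();tape(s,'w',40,175);s=eyes.snapshot("top");tape(s,'top',40,175)
```

```text
t 5.6 p [552.7  53.5  29.9] heading 77.25 lane x,y 38.1 -2.1 F [ 0.5 -0.9  0.7] q [-0.09  0.93 -0.16  1.9   0.39  0.34 -0.78] open 0.5516532170443595
w n 11136 rel heading 0.23 mean [102.1  -1.1] x range [ 61.2 135.4] std [ 4.  21.6]
top n 73 rel heading -1.54 mean [119.8   0. ] x range [ 90.9 147.2] std [ 4.  16.4]
```

Emit:
move_arm:
  motion:
    - [9,0,0,0,0,0,0.45]
    - [18,0,0,0,0,0,0.45]
    - [26,0,0,0,0,0,0.45]
    - [33,0,0,0,0,0,0.45]
    - [38,0,0,0,0,0,0.45]

```text
clock: 6.28
tool_pos: [0.5606, 0.0881, 0.0297]
eef_rot: [0.782, 0.624, -0.003, -0.0]
contact_force: [-0.5, -4.0, 2.6]
opening: 0.547
finger_force: 1.8
```

Emit:
move_arm:
  motion:
    - [1,0,0,0,0,0,0.45]
    - [2,0,0,0,0,0,0.45]
    - [3,0,0,0,0,0,0.45]
    - [4,0,0,0,0,0,0.45]

```text
clock: 6.78
tool_pos: [0.5613, 0.0911, 0.0297]
eef_rot: [0.782, 0.623, -0.003, 0.0]
contact_force: [-0.7, -3.2, 1.8]
opening: 0.549
finger_force: 1.7
```

Run:
```python
from h import *
from plant import eyes
where();s=eyes.snapshot("top");tape(s,'top',85,195);cv2.imwrite("pics/t4.png",cv2.resize(s["frame"][150:300,230:470,::-1],(768,480),interpolation=cv2.INTER_CUBIC))
s=eyes.snapshot("wrist");tape(s,'w',80,195)
```

```text
t 6.775 p [561.3  91.1  29.7] heading 77.1 lane x,y 76.7 -2.1 F [-0.7 -3.2  1.8] q [-0.15  0.94 -0.16  1.86  0.37  0.38 -0.81] open 0.5487299425291682
top n 97 rel heading -12.88 mean [174.7  -2.4] x range [139.8 194.5] std [10.2 17.3]
w n 11194 rel heading 0.19 mean [143.6  -1.2] x range [102.9 176.9] std [ 4.  21.6]
```

Emit:
move_arm:
  motion:
    - [1,0,0,0,0,0,0.45]
    - [2,0,0,0,0,0,0.45]
    - [3,0,0,0,0,0,0.45]
    - [4,0,0,0,0,0,0.45]

```text
clock: 7.38
tool_pos: [0.5621, 0.0944, 0.0297]
eef_rot: [0.782, 0.623, -0.003, 0.0]
contact_force: [-1.7, -6.2, 3.6]
opening: 0.55
finger_force: 3.1
```

```bash
python3 -c "
from h import *
where()"
```

```text
t 7.375 p [562.1  94.4  29.7] heading 77.1 lane x,y 80.0 -2.1 F [-1.7 -6.2  3.6] q [-0.16  0.94 -0.16  1.86  0.36  0.38 -0.82] open 0.5499813746903434
```

Force is rising: 6 N against about 3 to 4 N sliding. Press a little more to confirm the stop.

Emit:
move_arm:
  motion:
    - [0.5,0,0,0,0,0,0.45]
    - [1,0,0,0,0,0,0.45]
    - [1.5,0,0,0,0,0,0.45]

```text
clock: 7.75
tool_pos: [0.562, 0.0943, 0.0296]
eef_rot: [0.782, 0.623, -0.004, 0.001]
contact_force: [-2.2, -7.5, 4.0]
opening: 0.548
finger_force: 4.1
```

```bash
python3 -c "
from h import *
where()"
```

```text
t 7.75 p [562.   94.3  29.6] heading 77.07 lane x,y 80.0 -2.0 F [-2.2 -7.5  4. ] q [-0.16  0.94 -0.16  1.86  0.36  0.38 -0.82] open 0.5479869432687516
```

The tool has stopped advancing and the force is climbing, so the carton is home. Back off and lift.

Emit:
move_arm:
  motion:
    - [-4,0,0,0,0,0,0.45]
    - [-12,0,0,0,0,0,0.45]
    - [-25,0,0,0,0,0,0.45]
    - [-40,0,-20,0,0,0,0.45]
    - [-60,0,-60,0,0,0,0.45]

```text
clock: 8.38
tool_pos: [0.5483, 0.038, 0.0893]
eef_rot: [0.782, 0.624, -0.004, -0.001]
contact_force: [0.8, 1.2, 0.4]
opening: 0.55
finger_force: 0.0
```

Emit:
move_arm:
  motion:
    - [-40,0,-30,0,0,0,0.45]
    - [-80,0,-60,0,0,0,0.45]
    - [-120,0,-80,0,0,0,0.45]
    - [-160,0,-80,0,0,0,0.45]
    - [-160,0,-80,0,0,0,0.45]

```text
clock: 9.0
tool_pos: [0.5126, -0.1221, 0.1705]
eef_rot: [0.784, 0.621, -0.004, 0.001]
contact_force: [-0.0, 0.3, -1.1]
opening: 0.551
finger_force: 0.0
```

Run:
```python
from h import *
from plant import eyes
where();s=eyes.snapshot("top");tape(s,'top',85,188);cv2.imwrite("pics/t5.png",cv2.resize(s["frame"][150:300,230:470,::-1],(768,480),interpolation=cv2.INTER_CUBIC))
```

```text
t 9.0 p [ 512.6 -122.1  170.5] heading 76.71 lane x,y -142.0 -1.8 F [-0.   0.3 -1.1] q [ 0.34  0.68 -0.32  1.92  0.36  0.6  -0.45] open 0.5506379307834841
top n 124 rel heading 0.02 mean [139.4  -0.4] x range [ 93.5 186.3] std [ 4.  27.6]
```

View pics/t5.png

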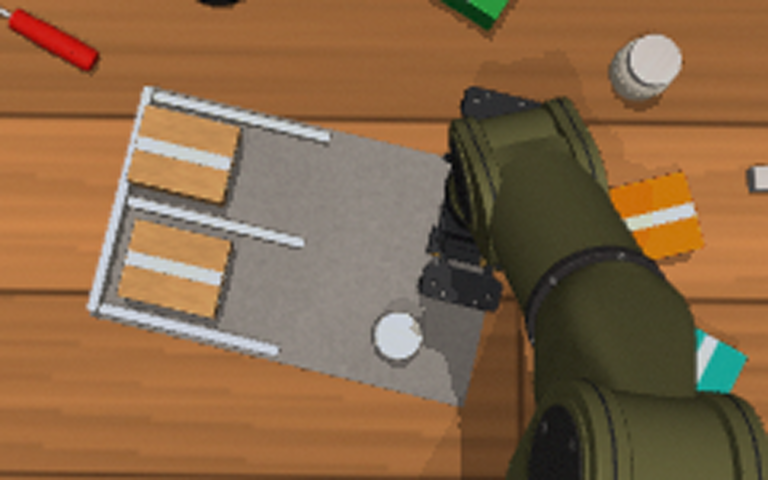

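The carton sits square against the back stop, tape from (135,147) to (230,163) in the crop. Its centre measures (139.4, -0.4) in the lane at 0° heading, and the arm is clear.

```bash
python3 -c "
from plant import finish_job
print(finish_job())"
```

```text
the job is handed in; nothing more can be done
None
```

The carton was pushed home against the back stop, measured about 0.4 mm off the lane's centre line and square to it, with the fingers withdrawn; the job is handed in, but no verdict came back.

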